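# Take the filter plate out of the bench fume filter

## Robot

A 6-joint arm with a two-finger parallel gripper is mounted at the origin on a cart in front of the work surface, level with it; the furniture and walls round the work are solid. World frame = base frame: x ahead of the robot, y to its left, z up, the work surface at z = 0. Lengths are in m, angles in degrees, forces in N, time in s.
With the tool pointing down it reaches from about 0.3 to 0.775 m from the base axis. Payload 14.6 kg.
Tool frame: the origin (TCP) lies at the very end of the fingers, on their centre line; the grasp point (between the pads) lies 19 mm behind it; z points along the fingers, y is the line along which they close (so a half turn about z gives the same grasp; the last joint's range is limited). The gripper opens to 85 mm and grips with 20 to 120 N. Pads are 22 mm wide; open, the fingers measure 114 mm over their backs; the gripper's body (76 mm by 85 mm) begins 54 mm behind the grasp point. The pads swing forward as they close: fully open they stand 13 mm farther back than shut.
Start: joints at [70.554, 17.183, 87.147, -0, 75.671, -3.816], TCP at [0.148, 0.53, 0.231] pointing down, gripper open.
Joint ranges: [-173.82, 173.82], [-45.26, 126.66], [13.44, 144.39], [-59.66, 239.66], [0, 175.72], [-146.38, 146.38]. Speed limits (degrees/s): [127.2, 127.2, 147.25, 180, 180, 180].

## Interface

Orientations are given as [roll, pitch, yaw] about the fixed x, y, z axes, in that order (R = Rz(yaw) Ry(pitch) Rx(roll)).
In Python, from bench import robot, read_camera, get_calibration gives the robot as it stands. The module is installed in compiled form; this text tells all that it offers.
- The arm moves only by the shell command python3 -m pendant 'ROWS' [FORCE]. ROWS is JSON, a list of rows, each a list of 5 numbers: the shift along the tool's x, y, z in cm, then the turn about the tool's z in degrees, then the opening, from 0 (shut) to 1 (fully open). In form: [[dx, dy, dz, twist, hand], ...]. A call has 1 to 12 rows; each row shifts and turns the commanded pose from where the row before left it, along the tool's axes as they then stand; what a row does not reach is not made up. A row lasts 1/12 s, in which the tool goes at most 41.7 mm and 7.16 degrees, less where a joint would pass 70% of its speed; a pose out of reach is approached as far as the arm can. A call is refused whole if a number of a shift passes 4.17 or a number of a turn 7.16, either way. A call with a gripper value outside its range is refused whole. The fingers move at their own pace and stop on an object; FORCE is the grip in N (left out, the last holds). Time passes only in rows, so rows that do not move let the fingers close. It gives the time, the measured TCP pose, the force, the opening and the grip force at its end, in the units of the state.
- robot.get_obs(): the state, without advancing time (a new reading comes with each control period).
- read_camera(name): name is "scene" or "top" or "wrist"; returns (picture, depth): 480x640x3 uint8, blue, green, red; 480x640 float32, m along the optical axis (not along the pixel's ray), 0 where there is no reading.
- get_calibration(name): a dict with "intrinsics" (3x3 intrinsics, pixels), "distortion" ([k1, k2, p1, p2, k3] as OpenCV has them; the pictures are not rectified), "R" (3x3) and "t" (3): a world point X has camera coordinates R X + t; the wrist camera has in their place "mount" (4x4, takes a point from camera to tool coordinates, whose origin is the TCP and whose axes are the flange's). Camera axes: x right, y down, z forward; pixel columns grow to the right and rows downward; lengths in m; the calibration is good to about 2 mm. A picture is of the moment at which its call begins: read the wrist's pose just before it. get_calibration takes no time and is no camera call.
- robot.finish_job(): hands the job in; it is judged then, once.
The state is a dict: "t": time; "joint_positions": joint angles; "qvel": joint speeds; "tau": joint torques, N m; "tcp_pos": TCP position; "eef_rot": TCP orientation; "wrist_force": force on the tool from outside, world axes, zero at the start; "ft_torque": the same for the moment, N m; "width": finger opening in m; "grasp_force": force on a finger pad.
Only numpy, scipy, OpenCV 4.12 (cv2) and the standard library are available. Lean on these libraries where they do the work, as an engineer would, in place of code of your own. Each camera call takes 0.05 s, during which the arm holds its last target. There are 200 camera calls.

## Task

Clear the filter box's cover by nesting the metal cup that stands on it into its twin on the desk, upright and let go. Then swing the cover flap up by its pull bar until it stands upright, and leave it open. Draw the filter plate out of the box by its tab and finish while holding it: keep it in the gripper, upright and still, over the middle of the steel tray, about 15 cm above the desk and touching nothing else; leave the other things on the desk where they are.

Things in the scene. Friction and masses are not known exactly. Their poses are not given: they have to be found in the camera images.
- housing: Grey filter box with louvres, fixed to the desk, 140 (x) x 130 (y) x 75 mm high plus the 5 mm flap that covers all its top. Origin at the centre of its underside; x points from its pull-bar (front) side to its hinge side, z up. Inside is a bay 130 x 120 mm with a 5 mm floor; in the middle of it two 30 mm tall guide channels hold the filter plate upright, in the box's x-z plane.
- flap (a joint): The cover flap (aluminium plate 146 x 130 x 5 mm), rad: 0 = shut, grows as the front edge swings up, 1.57 = upright, stop at 1.75. A stiff friction hinge keeps it wherever it is left; about 2 to 3 N at the pull bar moves it.
- flap_hinge (a point): Point on the flap's hinge axis, mid-length, 72 mm behind the box's centre and 77.5 mm above the desk; axes as those of the box; the hinge axis is its y.
- flap_bar (a point): Middle of the pull bar: a round bar of 10 mm diameter along the box's y, 190 mm from the hinge axis. It is carried by two arms 42 mm to either side in front of the flap's front edge, so that 39 mm lie free between bar and flap edge and the space before and under it is free. Axes turn with the flap; they are those of the box when it is shut.
- plate_tab (a point): Centre of the grip tab of the filter plate, which stands hidden under the flap in the middle of the box. Tab 34 (x) x 10 (y) x 22 mm high, on the middle of the top edge of the plate frame; with the plate in the box the tab's centre is 60 mm above the desk and its top 71 mm. x along the plate, y through its thickness, z up. 55 mm are free on either side of it in y.
- plate_frame (a point): Centre of the frame of the filter plate (grey frame with a dark grid, 90 x 6 x 44 mm), 33 mm below the tab's centre. Same axes.
- plate: The whole filter plate, tab included, 66 mm high, 60 g; origin at the centre of its lower edge, same axes. Drawn straight up about 35 mm it is free of the guides, and 80 mm brings it out of the box.
- cup_flap_mid (a point): Centre (32 mm above the foot) of the plain steel cup that stands on the flap: open at the top, 64 mm high, a tapered body (34 mm across at the foot, 47 mm at 40 mm height) under a straight rim band (56 mm across, the top 24 mm, inside 51 mm), 50 g; z up. Set into its twin, its shoulder under the rim band rests on the twin's rim, so that it stands 24 mm higher than the twin and all its rim band stays above it.
- cup_desk_mid (a point): Centre (32 mm above the foot) of the like cup that stands on the desk; same shape and axes.
- tray: Low open steel tray, fixed, 150 (x) x 120 (y) x 20 mm; origin at the centre of its underside.
- by_esd_brush: Bystander, leave alone: dark antistatic brush, 13 x 125 x 11 mm, lying flat. Origin at the centre of its underside.
- by_solder_reel: Bystander, leave alone: reel of solder wire, 66 x 54 x 34 mm. Origin at the centre of its underside.
- by_loupe: Bystander, leave alone: black eye loupe, 35 x 35 x 26 mm. Origin at the centre of its underside.
- by_tape_roll: Bystander, leave alone: roll of tape, 62 mm across, 20 mm high. Origin at the centre of its underside.
- by_screwdriver_2: Bystander, leave alone: precision screwdriver, 15 x 171 x 14 mm, lying flat. Origin at the centre of its underside.
- by_drive_25: Bystander, leave alone: flat disk drive, 70 x 100 x 9 mm. Origin at the centre of its underside.
- by_case_orange: Bystander, leave alone: small tool case at the back, 88 x 135 x 68 mm. Origin at the centre of its underside.

How it is judged (in metres and radians):
On the way, in this order (a step that is already met when the one before it is completed fails the run):
1. the cup from the flap stands nested in its twin, let go (horizontal distance between cup_flap_mid and cup_desk_mid below 0.006 m and z of cup_flap_mid in the frame of cup_desk_mid between 0.018 and 0.03 m and angle between each of cup_flap_mid, cup_desk_mid's own z axis and vertical below 0.12 rad and height (world z) of cup_desk_mid below 0.042 m and contact force between the fingers and cup_flap below 0.1 N), for 0.2 s.
2. the flap has been swung up (value of joint flap above 1.3 rad), for 0.2 s.
3. the gripper has drawn the plate out of the box (contact force between the fingers and plate above 1 N and z of plate in the frame of housing above 0.08 m), for 0.1 s.
At the end, for the whole second after the job is handed in: Plate in the fingers, upright within 0.25 rad, still, frame centre within 40 mm of the tray centre from above and 90 to 240 mm above the desk, touching no box, tray or cup; flap open past 1.3 rad; cups nested on the desk: axes within 6 mm, offset 18 to 30 mm, tilt below 0.12 rad (contact force between the fingers and plate above 1 N and value of joint flap above 1.3 rad and horizontal distance between cup_flap_mid and cup_desk_mid below 0.006 m and z of cup_flap_mid in the frame of cup_desk_mid between 0.018 and 0.03 m and angle between each of cup_flap_mid, cup_desk_mid's own z axis and vertical below 0.12 rad and height (world z) of cup_desk_mid below 0.042 m and horizontal distance between plate_frame and tray below 0.04 m and height (world z) of plate_frame between 0.09 and 0.24 m and angle between plate_frame's own z axis and vertical below 0.25 rad and linear speed of plate below 0.03 m/s and contact force between plate and cup_flap below 0.1 N and contact force between plate and tray below 0.1 N and contact force between plate and housing below 0.1 N); the arm keeps its last pose, push and grip.
It fails at once if a cup is tipped over (angle between any of cup_flap_mid, cup_desk_mid's own z axis and vertical above 0.7 rad).
It fails at once if another thing on the desk is pushed away by more than 30 mm (distance of any of by_esd_brush, by_solder_reel, by_loupe, by_tape_roll, by_screwdriver_2, by_drive_25, by_case_orange from where it was at the start of the episode above 0.03 m).
It also fails if it takes over 64 s, if anything falls off the work surface, if the arm or the gripper's body presses on something with over 40 N, if the wrist force passes 120 N, or if a joint passes its speed limit or range.

## Working session

There is one attempt and no reset: what is moved stays moved. The work goes in short steps, Python scripts to look and compute and a shell command to move; the robot and the scene stay as the last step left them, time stands still between calls to the robot, and variables do not carry over. Pictures are saved under pics/ and viewed, at most 10 in all, crops included, and the job is handed in when it is done.

```bash
mkdir -p pics
cat > h.py <<'E'
import numpy as np, cv2
from bench import robot, read_camera, get_calibration
from scipy.spatial.transform import Rotation as Ro
def snap(n):
    o=robot.get_obs(); im,d=read_camera(n); np.savez(''+n,im=im,d=d,p=o['tcp_pos'],r=o['eef_rot']); return im,d,o
def pts(n,uv,z=None):
    """world points of pixels from saved shot; z: intersect plane instead of depth"""
    s=np.load(''+n+'.npz'); c=get_calibration(n); uv=np.array(uv,float).reshape(-1,2)
    ray=cv2.undistortPoints(uv[:,None],np.array(c['intrinsics']),np.array(c['distortion']))[:,0]
    ray=np.c_[ray,np.ones(len(ray))]
    if n=='wrist':
        M=np.array(c['mount']); T=np.eye(4); T[:3,:3]=Ro.from_euler('xyz',s['r'],degrees=True).as_matrix(); T[:3,3]=s['p']
        W=T@M; R=W[:3,:3]; o=W[:3,3]
    else:
        R=np.array(c['R']).T; o=-R@np.array(c['t'])
    if z is None:
        i=uv.round().astype(int); k=s['d'][i[:,1],i[:,0]][:,None]; return o+(ray*k)@R.T
    dirs=ray@R.T; return o+dirs*((z-o[2])/dirs[:,2])[:,None]
E
python3 - <<'E'
from h import *
for n in('top','scene'):
    im,d,o=snap(n); cv2.imwrite(f'pics/{n}0.png',im)
print(o)
E
```

```text
{'t': 0.05, 'joint_positions': array([ 7.05539080e+01,  1.72152816e+01,  8.71789510e+01, -5.35492020e-04,
        7.56699191e+01, -3.81655915e+00]), 'qvel': array([-0.01819451, -0.07453445,  0.01544251, -0.08986963,  0.11438955,
        0.08486896]), 'tau': array([ 3.23224784e-03, -5.44950700e+01, -3.62804532e+01,  1.72830897e-05,
        3.09880816e-03, -7.49885453e-05]), 'tcp_pos': array([0.14811578, 0.52944978, 0.2307346 ]), 'eef_rot': array([-1.79935956e+02, -3.75254819e-03,  1.64370598e+02]), 'wrist_force': array([ 0.02107   ,  0.74800857, -0.04838599]), 'ft_torque': array([-0.05098262,  0.00653516, -0.00296476]), 'grasp_force': 0.0, 'width': 0.08549803902002896}
```

View pics/top0.png

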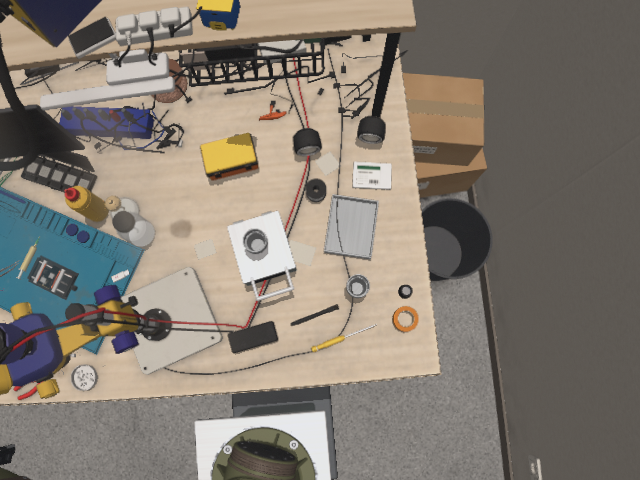

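View pics/scene0.png

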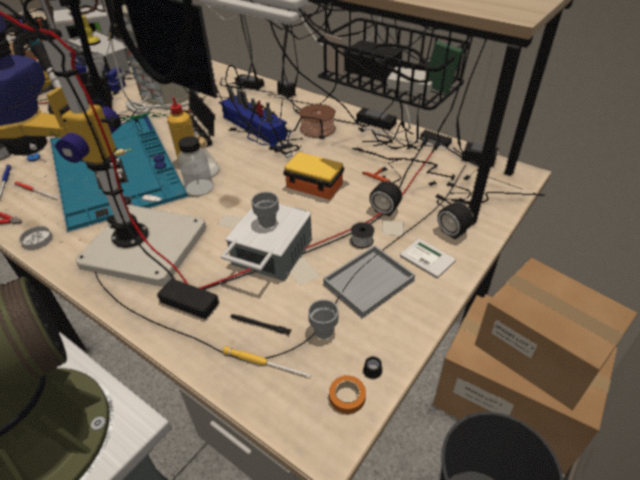

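The top view shows the box's flap around (262,247) with the cup at (256,242), the pull bar near (272,293), the desk cup at (357,287) and the tray at (351,227). I'll enlarge this area and get the depth.

Run:
```python
from h import *
s=np.load('top.npz'); im=s['im'][180:330,215:415]
cv2.imwrite('pics/top1.png',cv2.resize(im,None,fx=4,fy=4,interpolation=cv2.INTER_CUBIC))
print(get_calibration('top')['intrinsics'],-np.array(get_calibration('top')['R']).T@np.array(get_calibration('top')['t']))
print(get_calibration('wrist')['mount'])
for n,p in dict(cup=(256,240),desk=(357,286),tray=(351,227),flap=(240,260),desk0=(200,190)).items(): print(n,pts('top',[p]).round(4))
```

```text
[[529.95318612   0.         322.78565742]
 [  0.         529.95318612 235.72012415]
 [  0.           0.           1.        ]] [ 0.29938056 -0.16860333  1.31781931]
[[-8.46656482e-04 -9.50609642e-01 -3.10387807e-01  8.01123821e-02]
 [ 9.99999205e-01 -1.09475255e-03  6.25110007e-04 -5.66869830e-04]
 [-9.34033444e-04 -3.10387031e-01  9.50609814e-01 -1.42040012e-01]
 [ 0.00000000e+00  0.00000000e+00  0.00000000e+00  1.00000000e+00]]
cup [[ 0.5623 -0.0315  0.0818]]
desk [[ 0.4402 -0.266   0.0064]]
tray [[ 0.5917 -0.2659  0.0034]]
flap [[0.5177 0.0097 0.0798]]
desk0 [[0.7246 0.1156 0.0026]]
```

View pics/top1.png

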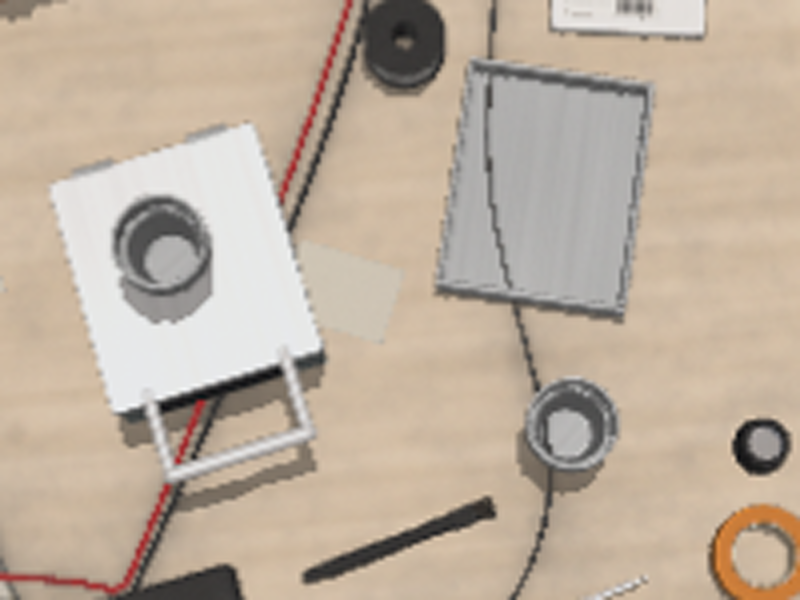

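The enlarged crop shows the cup rim centred at (162,244) and the desk cup rim at (571,424). The flap corners are (50,186), (251,124), (324,354) and (115,412). The bar runs from (172,476) to (312,434), and the tray corners are (475,62), (650,88), (621,318) and (437,290).

Run:
```python
from h import *
f=lambda a,z:pts('top',(np.array(a,float).reshape(-1,2)-1.5)/4+[215,180],z)[:,:2]
print('cup',f((162,244),.144),'desk',f((571,424),.064))
F=f([(50,186),(251,124),(324,354),(115,412)],.08);print('flap',F,F.mean(0),[np.linalg.norm(F[i]-F[i-1]) for i in range(4)])
ax=F[:2].mean(0)-F[2:].mean(0);print('axis',np.degrees(np.arctan2(ax[1],ax[0])))
B=f([(172,476),(312,434)],.08);b=B[1]-B[0];print('bar',B,B.mean(0),np.degrees(np.arctan2(b[1],b[0]))+90,np.linalg.norm(b))
T=f([(475,62),(650,88),(621,318),(437,290)],.02);print('tray',T.mean(0),[np.linalg.norm(T[i]-T[i-1]) for i in range(4)])
o=robot.get_obs();print(Ro.from_euler('xyz',o['eef_rot'],degrees=True).as_matrix().round(3))
```

```text
cup [[ 0.5478271  -0.03631117]] desk [[ 0.43480074 -0.2626564 ]]
flap [[ 0.60277933  0.03622912]
 [ 0.63045885 -0.0872377 ]
 [ 0.48700353 -0.12045705]
 [ 0.46315336  0.00484528]] [ 0.54584877 -0.04165509] [np.float64(0.14310959565162606), np.float64(0.1265314660822918), np.float64(0.14725132071570554), np.float64(0.12755197043036307)]
axis 12.855553468988818
bar [[ 0.42279145 -0.02626352]
 [ 0.44042555 -0.10978535]] [ 0.4316085  -0.06802444] 11.921863740424769 0.08536309579688564
tray [ 0.58883899 -0.26508687] [np.float64(0.14929276495782814), np.float64(0.11247038613680914), np.float64(0.14946972570419756), np.float64(0.11556502874885409)]
[[-0.963  0.269 -0.   ]
 [ 0.269  0.963 -0.001]
 [ 0.    -0.001 -1.   ]]
```

Run:
```python
from h import *
for n in('top','scene'):
    c=get_calibration(n)
    for P in([0,0,0],[0,0,.2],[.148,.53,.231],[.148,.53,.4]):
        X=np.array(c['R'])@P+c['t']
        print(n,P,X[2].round(2),cv2.projectPoints(np.array([P],float),cv2.Rodrigues(np.array(c['R']))[0],np.array(c['t']),np.array(c['intrinsics']),np.array(c['distortion']))[0].ravel().round())
    g=np.mgrid[0:640,0:480].reshape(2,-1).T; d=np.load(n+'.npz')['d']; g=g[d[g[:,1],g[:,0]]>0]
    p=pts(n,g)
    # max height map, 5cm cells
    print('rows x from .8 to .05, cols y from .6 to -.35')
    for x in np.arange(.8,0,-.05):
        print(f'{x:.2f}',' '.join('%4d'%(100*max(p[(abs(p[:,0]-x)<.025)&(abs(p[:,1]-y)<.025)][:,2],default=-.01)) for y in np.arange(.6,-.36,-.05)))
```

```text
top [0, 0, 0] 1.23 [263. 478.]
top [0, 0, 0.2] 1.03 [253. 502.]
top [0.148, 0.53, 0.231] 1.02 [ -3. 442.]
top [0.148, 0.53, 0.4] 0.85 [-54. 454.]
rows x from .8 to .05, cols y from .6 to -.35
0.80   16   24   32   38   44   41   41   41   43   43   43   41    7    7    0    8    8    1    7    8
0.75    1   17   20   22    2    0    0    0    0    0    7    7    7    7    0    1    0    1    1    1
0.70    2    1    1    1   19   15   11    0    0    0    0    0    0    0    0    4    4    2    1    1
0.65    0    1    2    1   14   13   14   14    0    1    0    0    0    8    8    3    3    2    2    2
0.60    2    2    0    1    1    1   14   14    0    0    0    8   14   14    8    1    2    1    2    2
0.55    2    3    3    2    1    2    1    1    0    0    1    8   15   15    8    0    2    2    2    0
0.50    1    3    3    2    1    1    2    2    3    3    3    0    8   14    8    1    0    2    2    0
0.45    0    1    1    2    1    1    3   31   29    3    3    0    8    8    8    0    0    6    7    2
0.40   -1   -1    1    0   40   40   39   48   47    4    4    3    
[... 1955 characters left out ...]
   51   51   47    4    3    3    3    3    1    1    0    1    1    2
0.30    0    1    1    2   27   39   40   30   30    2    2    3    3    3    0    1    1    0    0    2
0.25    1    1    1    1    1    0    0    2    0    0    0    0    0    0    0    0    0    0    0    0
0.20   -1   -1    0    0    0    0    0    0    0    0    0    0    0    0    0    0    0    0    0    0
0.15   -1   -1   -1   -1   -1   -1   -1   -1   -1    0    0    0    0    0    0    0   -1   -1   -1   -1
0.10   -1   -1   -1   -1   -1   -1   -1   -1   -1   -1    0    6   28   29   27    0   -1   -1   -1   -1
0.05   -1   -1   -1   -1   -1   -1   -1   -1   -1   -1   -1   -1   11   28   27    0   -1   -1   -1   -1
```

Run:
```python
from h import *
P=[]
for n in('top','scene'):
    d=np.load(n+'.npz')['d'];g=np.mgrid[0:640,0:480].reshape(2,-1).T; g=g[d[g[:,1],g[:,0]]>0]; P.append(pts(n,g))
p=np.vstack(P); p=p[(p[:,0]>.16)&(p[:,0]<.75)&(p[:,1]<.75)&(p[:,1]>-.05)]
r=np.hypot(p[:,0],p[:,1]); b=np.degrees(np.arctan2(p[:,1],p[:,0]))
zb=[.06,.12,.2,.3,.36,.42,.48,.6,.9]; print('min r(mm) by z band',zb)
for a in range(10,80,5):
    k=abs(b-a)<2.5; print(a,[int(1000*np.percentile(r[m],1)) if (m:=k&(p[:,2]>l)&(p[:,2]<=h)).sum()>3 else 0 for l,h in zip(zb,zb[1:])])
```

```text
min r(mm) by z band [0.06, 0.12, 0.2, 0.3, 0.36, 0.42, 0.48, 0.6, 0.9]
10 [0, 0, 0, 0, 0, 0, 0, 0]
15 [0, 0, 0, 0, 0, 0, 0, 0]
20 [649, 662, 0, 0, 0, 0, 0, 0]
25 [434, 656, 416, 416, 433, 420, 0, 0]
30 [422, 428, 384, 386, 421, 419, 430, 0]
35 [427, 434, 385, 388, 435, 437, 432, 0]
40 [0, 0, 443, 445, 457, 488, 449, 0]
45 [1023, 0, 455, 440, 436, 460, 455, 0]
50 [0, 0, 459, 419, 437, 463, 459, 0]
55 [0, 0, 470, 416, 457, 0, 0, 0]
60 [0, 0, 0, 0, 483, 0, 0, 0]
65 [0, 0, 0, 0, 0, 0, 0, 0]
70 [0, 0, 0, 0, 0, 0, 0, 0]
75 [0, 0, 0, 0, 0, 0, 0, 0]
```

```bash
python3 -m pendant '[[0,-4,0,0,1],[0,-4,0,0,1],[0,-4,0,0,1],[0,-4,0,0,1],[0,-4,0,0,1],[0,-4,0,0,1],[0,0,0,0,1]]'
```

```text
t: 0.68
tcp_pos: [0.082, 0.2941, 0.2313]
eef_rot: [179.9, 0.0, 164.4]
wrist_force: [0.2, -0.2, 0.4]
width: 0.0853
grasp_force: 0.0
```

```bash
python3 -m pendant '[[-3.2,-0.17,0,6,1],[-3.2,-0.17,0,6,1],[-3.2,-0.17,0,6,1],[-3.2,-0.17,0,6,1],[-3.2,-0.17,0,6,1],[-3.2,-0.17,0,6,1],[-3.2,-0.17,0,6,1],[-3.2,-0.17,0,6,1],[-3.2,-0.17,0,6,1],[-3.2,-0.17,0,6,1],[-3.2,-0.17,0,6,1],[-3.2,-0.17,0,6,1]]'
```

```text
t: 1.68
tcp_pos: [0.307, 0.0146, 0.2313]
eef_rot: [-180.0, 0.0, 92.1]
wrist_force: [0.5, 1.6, 0.9]
width: 0.0854
grasp_force: 0.0
```

```bash
python3 -m pendant '[[0,0,0,2.1,1],[-0.85,4,0,0,1],[-0.85,4,0,0,1],[-0.85,4,0,0,1],[-0.85,4,0,0,1],[-0.85,4,0,0,1],[-0.85,4,0,0,1],[0,0,0,0,1],[0,0,0,0,1]]'
python3 - <<'E'
from h import *
im,d,o=snap('wrist'); cv2.imwrite('pics/w1.png',im); print(o['tcp_pos'],o['eef_rot'])
E
```

```text
t: 2.43
tcp_pos: [0.5478, -0.034, 0.2291]
eef_rot: [-179.8, -0.0, 90.2]
wrist_force: [-0.4, 0.2, 0.1]
width: 0.0852
grasp_force: 0.0
[ 0.54782021 -0.03398114  0.2290794 ] [-1.79800588e+02 -2.81024958e-02  9.02459764e+01]
```

View pics/w1.png

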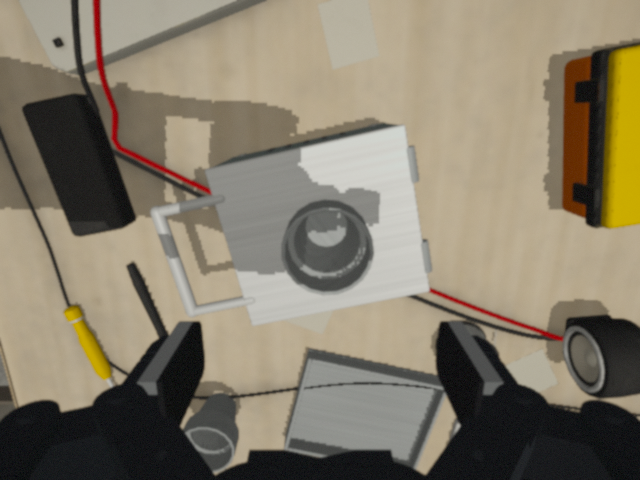

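The wrist view shows the cup's rim ellipse centred near (327,246), spanning x 282–373 and y 200–292, on the flap. The bar's ends are at about (157,210) and (192,308).

Run:
```python
from h import *
E=pts('wrist',[(327.5,246),(282,246),(373,246)],.144); print(E,np.linalg.norm(E[1]-E[2]))
B=pts('wrist',[(157,212),(191,309)],.08);print('bar',B,B.mean(0),np.linalg.norm(B[1]-B[0]))
print('flap corners',pts('wrist',[(208,170),(404,125),(428,291),(253,325)],.08))
s=np.load('wrist.npz')['d'];print(pts('wrist',[(327,288),(260,290)]))
```

```text
[[ 0.55148942 -0.02909989  0.144     ]
 [ 0.52451297 -0.02922389  0.144     ]
 [ 0.57844093 -0.02897592  0.144     ]] 0.0539285275836348
bar [[ 0.42626966 -0.02415912  0.08      ]
 [ 0.44383691 -0.10361738  0.08      ]] [ 0.43505328 -0.06388825  0.08      ] 0.08137704315105601
flap corners [[ 0.46653154  0.00682149  0.08      ]
 [ 0.60466421  0.03818682  0.08      ]
 [ 0.63207381 -0.08694331  0.08      ]
 [ 0.49279994 -0.11778067  0.08      ]]
[[ 0.55153164 -0.0586146   0.13861626]
 [ 0.49986068 -0.08656011  0.08045144]]
```

```bash
python3 -m pendant '[[0.3,0.3,3,0,1],[0,0,3,0,1],[0,0,2.7,0,1],[0,0,2.2,0,1],[0,0,0,0,0.5],[0,0,0,0,0.5],[0,0,0,0,0.5],[0,0,0,0,0.5],[0,0,0,0,0.5],[0,0,0,0,0.5]]' 25;  python3 - <<'E'
from h import *
im,d,o=snap('wrist'); cv2.imwrite('pics/w2.png',im[150:]); print(o['tcp_pos'],o['width'],o['grasp_force'])
E
```

```text
t: 3.32
tcp_pos: [0.5507, -0.0307, 0.1243]
eef_rot: [179.8, 0.0, 90.3]
wrist_force: [-1.1, 0.4, 10.3]
width: 0.054
grasp_force: 30.4
[ 0.55065014 -0.03068904  0.12428541] 0.05399601488670214 30.409114003996365
```

```bash
python3 -m pendant '[[0,0,-0.5,0,0.4],[0,0,-2,0,0.4],[0,0,-3,0,0.4],[0,0,-3,0,0.4],[0,0,0,0,0.4],[0,0,0,0,0.4]]';  python3 - <<'E'
from h import *
im,d,o=snap('wrist'); cv2.imwrite('pics/w2.png',im[100:]); print(o['tcp_pos'],o['width'],o['grasp_force'])
E
```

```text
t: 3.87
tcp_pos: [0.5505, -0.0307, 0.2094]
eef_rot: [179.8, 0.0, 90.3]
wrist_force: [0.5, 0.5, -1.3]
width: 0.0538
grasp_force: 29.7
[ 0.55049684 -0.03069801  0.20938049] 0.05381122997085377 29.651116852182895
```

View pics/w2.png

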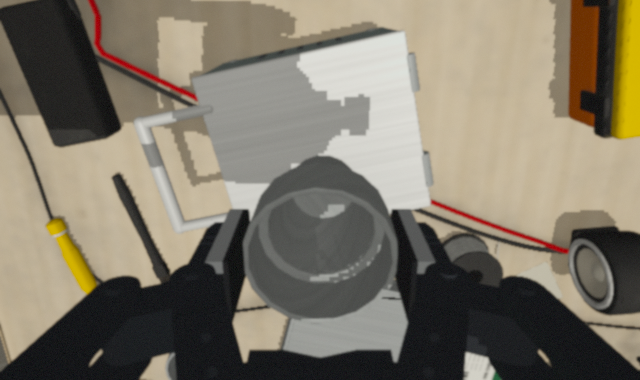

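The cup is held between the pads. In this crop (offset +100 rows) its rim ellipse spans x 244–397 and y 188–320.

Run:
```python
from h import *
s=np.load('wrist.npz'); z=s['p'][2]+.0197
E=pts('wrist',[(244,352),(397,352),(320,288),(320,420)],z); print(E-s['p'],np.linalg.norm(E[0]-E[1]),np.linalg.norm(E[2]-E[3]))
```

```text
[[-0.0270953   0.00021996  0.0197    ]
 [ 0.02629082  0.00029769  0.0197    ]
 [-0.00069808  0.02457913  0.0197    ]
 [-0.00048003 -0.0287609   0.0197    ]] 0.05338618102383793 0.053340475519421164
```

```bash
python3 -m pendant '[[-3.8,-1.42,0,0,0.4],[-3.8,-1.42,0,0,0.4],[-3.8,-1.42,0,0,0.4],[-3.8,-1.42,0,0,0.4],[-3.8,-1.42,0,0,0.4],[-3.8,-1.42,0,0,0.4],[-3.8,-1.42,0,0,0.4],[-3.8,-1.42,0,0,0.4],[0,0,0,0,0.4],[0,0,0,0,0.4],[0,0,0,0,0.4]]';  python3 - <<'E'
from h import *
im,d,o=snap('wrist'); cv2.imwrite('pics/w3.png',im); print(o['tcp_pos'],o['eef_rot'])
E
```

```text
t: 4.83
tcp_pos: [0.4375, -0.3347, 0.2062]
eef_rot: [-179.9, -0.1, 90.2]
wrist_force: [0.1, 0.9, -0.5]
width: 0.0541
grasp_force: 29.6
[ 0.43752023 -0.33472752  0.20624752] [-1.79922523e+02 -7.92976388e-02  9.02428956e+01]
```

View pics/w3.png

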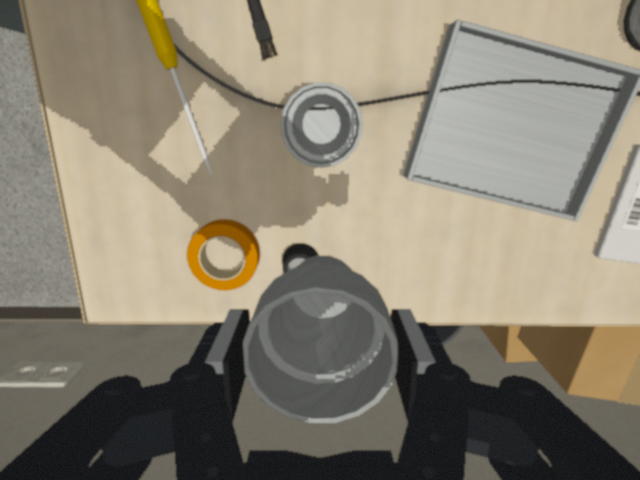

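The desk cup's rim is centred near (321,124), and the tray corners are (458,22), (638,70), (576,218) and (408,178).

Run:
```python
from h import *
print('desk',pts('wrist',[(321,124),(282,124),(360,124),(321,84),(321,164)],.064))
T=pts('wrist',[(458,22),(638,70),(576,218),(408,178)],.02);print(T,T.mean(0))
```

```text
desk [[ 0.43731    -0.26179545  0.064     ]
 [ 0.41097593 -0.26189052  0.064     ]
 [ 0.46363709 -0.26171082  0.064     ]
 [ 0.43720056 -0.23670925  0.064     ]
 [ 0.43742607 -0.28842715  0.064     ]]
[[ 0.53622276 -0.19189274  0.02      ]
 [ 0.67367224 -0.22379063  0.02      ]
 [ 0.65055365 -0.33739445  0.02      ]
 [ 0.50817263 -0.30447595  0.02      ]] [ 0.59215532 -0.26438844  0.02      ]
```

```bash
python3 -m pendant '[[2.5,0,0,0,0.4],[2.5,0,0,0,0.4],[2.4,0,0,0,0.4],[0,0,0,0,0.4],[0,0,3,0,0.4],[0,0,3,0,0.4],[0,0,3,0,0.4],[0,0,1.5,0,0.4],[0,0,0.8,0,0.4],[0,0,0.8,0,0.4],[0,0,0,0,0.4],[0,0,0,0,0.4]]'
```

```text
t: 5.88
tcp_pos: [0.4379, -0.2611, 0.0869]
eef_rot: [180.0, 0.0, 90.3]
wrist_force: [1.0, 0.7, 0.4]
width: 0.0541
grasp_force: 29.6
```

```bash
python3 -m pendant '[[0,0,0.8,0,0.4],[0,0,0.5,0,0.4],[0,0,0.3,0,0.4],[0,0,0,0,0.4],[0,0,0,0,0.4]]'
```

```text
t: 6.3
tcp_pos: [0.4374, -0.2612, 0.0702]
eef_rot: [-180.0, -0.0, 90.3]
wrist_force: [0.6, -0.4, -1.6]
width: 0.0541
grasp_force: 29.6
```

```bash
python3 -m pendant '[[0,0,0.2,0,0.4],[0,0,0.1,0,0.4],[0,0,0,0,0.4],[0,0,0,0,0.4]]';python3 -m pendant '[[0,0,0.2,0,0.4],[0,0,0,0,0.4],[0,0,0,0,0.4]]'
```

```text
t: 6.63
tcp_pos: [0.4376, -0.2615, 0.0684]
eef_rot: [180.0, 0.0, 90.3]
wrist_force: [-5.9, 2.7, 14.1]
width: 0.054
grasp_force: 30.8
t: 6.88
tcp_pos: [0.4382, -0.2617, 0.0672]
eef_rot: [179.9, 0.1, 90.3]
wrist_force: [-4.7, 3.9, 21.6]
width: 0.0539
grasp_force: 31.4
```

```bash
python3 -m pendant '[[0,0,-0.2,0,0.5],[0,0,0,0,0.7],[0,0,0,0,0.8],[0,0,0,0,0.9],[0,0,0,0,1],[0,0,0,0,1],[0,0,0,0,1],[0,0,-1,0,1],[0,0,-2,0,1],[0,0,-3,0,1],[0,0,-3,0,1],[0,0,-3,0,1]]';python3 -m pendant '[[-2.5,0,-2,0,1],[-2.5,0,0,0,1],[-2.5,0,0,0,1],[0,0,0,0,1],[0,0,0,0,1]]'
python3 - <<'E'
from h import *
im,d,o=snap('wrist'); cv2.imwrite('pics/w4.png',im[:260]); print(o['tcp_pos'],o['eef_rot'])
E
```

```text
t: 7.88
tcp_pos: [0.4372, -0.261, 0.1894]
eef_rot: [180.0, 0.0, 90.3]
wrist_force: [-0.2, 0.0, -0.1]
width: 0.0853
grasp_force: 0.0
t: 8.3
tcp_pos: [0.4374, -0.3368, 0.2076]
eef_rot: [-180.0, -0.0, 90.2]
wrist_force: [0.9, 0.7, 0.2]
width: 0.0856
grasp_force: 0.0
[ 0.43744827 -0.33684325  0.20761193] [-1.79997456e+02 -4.66775572e-03  9.01854045e+01]
```

View pics/w4.png

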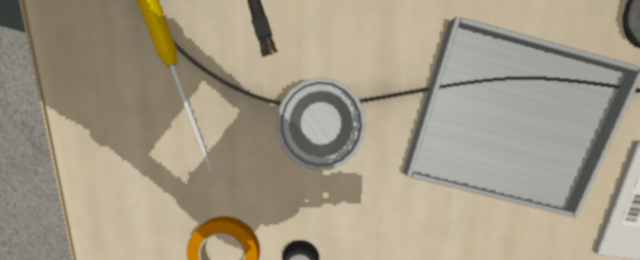

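The nested cup's rim is concentric at (321,123) and about 86 px across, so it has seated. Next is the bar, with the hand partly closed.

```bash
python3 - <<'E'
from h import *
print(pts('wrist',[(321,82),(281,123),(361,123),(321,165)])[:,2], pts('wrist',[(321,123)],.088))
E
python3 -m pendant '[[3.87,-0.05,0,0,0.35],[3.87,-0.05,0,0,0.35],[3.87,-0.05,0,0,0.35],[3.87,-0.05,0,0,0.35],[3.87,-0.05,0,0,0.35],[3.87,-0.05,0,0,0.35],[3.87,-0.05,0,0,0.35],[0,0,0,-6.1,0.35],[0,0,0,-6.1,0.35],[0,0,0,0,0.35],[0,0,0,0,0.35]]'
```

```text
[0.08754869 0.0817223  0.08824402 0.07991566] [[ 0.43742873 -0.26298141  0.088     ]]
t: 9.27
tcp_pos: [0.4328, -0.0648, 0.2075]
eef_rot: [180.0, 0.0, 102.3]
wrist_force: [-0.1, 0.9, 0.5]
width: 0.0299
grasp_force: 0.0
```

```bash
python3 -m pendant '[[-0.1,0.1,3.5,0,0.35],[0,0,3.5,0,0.35],[0,0,3,0,0.35],[0,0,2.5,0,0.35],[0,0,1.4,0,0.35],[0,0,1,0,0.35],[0,0,0,0,0.35]]' 20; python3 -m pendant '[[0,0,0,0,0.2],[0,0,0,0,0.05],[0,0,0,0,0.05],[0,0,0,0,0.05]]'
```

```text
t: 9.85
tcp_pos: [0.4334, -0.0661, 0.0569]
eef_rot: [-179.9, -0.1, 102.3]
wrist_force: [-0.8, -1.2, -0.1]
width: 0.0301
grasp_force: 0.0
t: 10.18
tcp_pos: [0.4349, -0.0662, 0.0592]
eef_rot: [179.9, 0.1, 102.5]
wrist_force: [2.0, -0.0, 1.2]
width: 0.0089
grasp_force: 19.9
```

```bash
python3 -m pendant '[[0,0.1,-1.9,0,0.05],[0,0.28,-1.88,0,0.05],[0,0.47,-1.84,0,0.05],[0,0.65,-1.78,0,0.05],[0,0.83,-1.71,0,0.05],[0,0.99,-1.62,0,0.05],[0,1.15,-1.51,0,0.05],[0,1.29,-1.39,0,0.05],[0,0,0,0,0.05],[0,0,0,0,0.05]]'
```

```text
t: 11.02
tcp_pos: [0.4919, -0.053, 0.1944]
eef_rot: [179.8, 0.0, 102.5]
wrist_force: [15.5, 2.1, -17.5]
width: 0.0091
grasp_force: 19.7
```

```bash
python3 -m pendant '[[0,1.6,-1.1,0,0.05],[0,1.65,-0.99,0,0.05],[0,1.65,-0.94,0,0.05],[0,1.73,-0.78,0,0.05],[0,0,0,0,0.05],[0,0,0,0,0.05]]'
```

```text
t: 11.52
tcp_pos: [0.5555, -0.039, 0.2342]
eef_rot: [179.9, 0.0, 102.5]
wrist_force: [-5.1, 3.0, 13.0]
width: 0.0093
grasp_force: 22.3
```

```bash
python3 -m pendant '[[0,1.8,-0.75,0,0.05],[0,1.85,-0.42,0,0.05],[0,1.9,-0.2,0,0.05],[0,1.9,-0.03,0,0.05],[0,0.7,0.05,0,0.05],[0,0,0,0,0.05],[0,0,0,0,0.05]]'
```

```text
t: 12.1
tcp_pos: [0.6348, -0.0214, 0.2465]
eef_rot: [179.9, -0.0, 102.5]
wrist_force: [0.4, 2.3, 3.7]
width: 0.0091
grasp_force: 21.3
```

```bash
python3 -m pendant '[[0,0,0,0,0.35],[0,0,0,0,0.35],[0,0,0,0,0.35],[0,0,-1,0,0.35],[0,0,-2.5,0,0.45],[0,0,-2.5,0,0.45],[0,-3,0,0,0.45],[0,-3,0,0,0.45],[0,-3,0,0,0.45],[0,-2,0,0,0.45],[0,0,0,0,0.45]]'; python3 -m pendant '[[0,0,0,-6.9,0.45],[0,0,0,-6.9,0.45],[0,0,0,-6.9,0.45],[0,0,0,-6.9,0.45],[0,0,0,-6.9,0.45],[0,0,0,-6.9,0.45],[0,0,0,-6.9,0.45],[0,0,0,-6.9,0.45],[0,0,0,-6.9,0.45],[0,0,0,-6.9,0.45],[0,0,0,-6.9,0.45],[0,0,0,-6.9,0.45]]'; python3 -m pendant '[[0,0,0,-6.9,0.45],[0,0,0,0,0.45],[0,0,0,0,0.45]]'
python3 - <<'E'
from h import *
im,d,o=snap('wrist'); cv2.imwrite('pics/w5.png',im); print(o['tcp_pos'],o['eef_rot'])
E
```

```text
t: 13.02
tcp_pos: [0.5249, -0.0462, 0.3079]
eef_rot: [179.9, 0.0, 102.4]
wrist_force: [0.7, 0.9, 0.6]
width: 0.0382
grasp_force: 0.0
t: 14.02
tcp_pos: [0.5277, -0.0455, 0.3067]
eef_rot: [-180.0, 0.0, -174.4]
wrist_force: [-0.4, 0.1, 0.4]
width: 0.0387
grasp_force: 0.0
t: 14.27
tcp_pos: [0.5276, -0.0455, 0.3065]
eef_rot: [-180.0, 0.0, -168.0]
wrist_force: [-0.5, 0.6, 0.8]
width: 0.0385
grasp_force: 0.0
[ 0.5276116  -0.04548049  0.30653578] [-1.79990593e+02  1.72087084e-02 -1.68049362e+02]
```

View pics/w5.png

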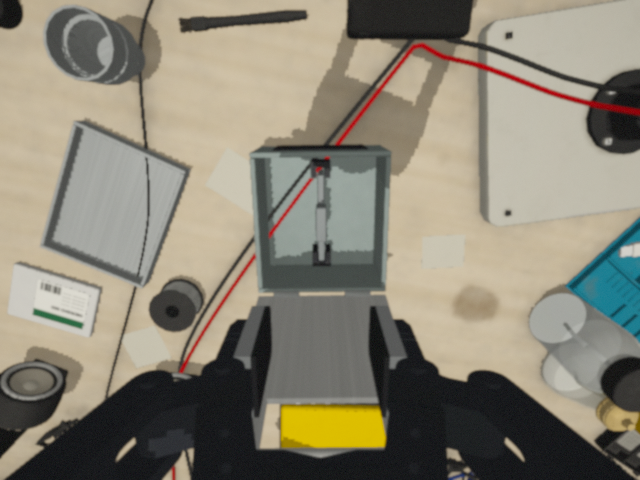

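The flap is open. The plate stands mid-box, with the tab spanning rows 206–233 at column 321 and the box rim corners at (252,152), (390,150), (387,290) and (259,291).

Run:
```python
from h import *
s=np.load('wrist.npz');R=Ro.from_euler('xyz',s['r'],degrees=True).as_matrix()
t=pts('wrist',[(321,206),(321,233),(321.5,220)],.071);print('tab',t,np.linalg.norm(t[0]-t[1]))
b=pts('wrist',[(252,152),(390,150),(387,290),(259,291)],.075);print(b,b.mean(0))
ax=b[2:].mean(0)-b[:2].mean(0);print(np.degrees(np.arctan2(ax[1],ax[0])))
print(pts('wrist',[(321,215),(321,225)]))
im=s['im'][140:300,240:400];cv2.imwrite('pics/w6.png',cv2.resize(im,None,fx=3.7,fy=3.7,interpolation=cv2.INTER_CUBIC))
```

```text
tab [[ 0.53109512 -0.04359584  0.071     ]
 [ 0.55736877 -0.03803167  0.071     ]
 [ 0.54447756 -0.04026832  0.071     ]] 0.026856369464692782
[[ 0.49433612 -0.11526704  0.075     ]
 [ 0.46685887  0.00657433  0.075     ]
 [ 0.60123222  0.0394739   0.075     ]
 [ 0.62897588 -0.08701781  0.075     ]] [ 0.54785077 -0.03905916  0.075     ]
12.806181609644801
[[ 0.53988663 -0.04173146  0.07033765]
 [ 0.5494609  -0.03970643  0.07101684]]
```

View pics/w6.png

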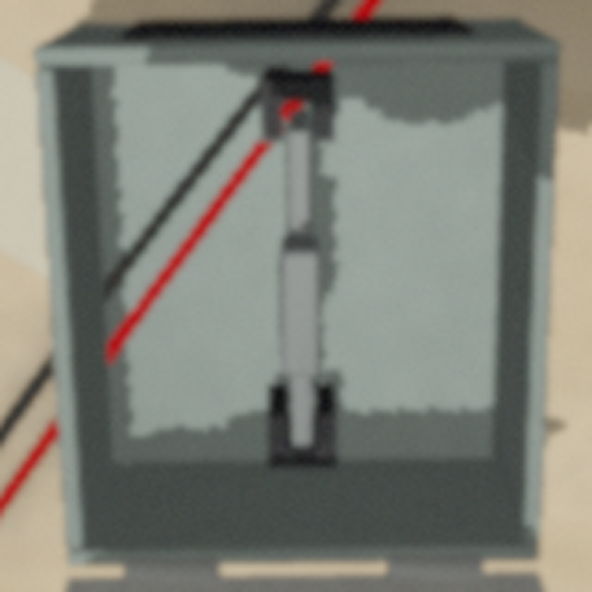

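The enlarged crop puts the tab's top at rows 207–241, column 321, so its centre is about (.5485,-.040) and its length of about 34 mm agrees with the given size.

```bash
python3 -m pendant '[[-2.15,0.1,0,0,0.45],[0,0,3.5,0,0.45],[0,0,3.5,0,0.45],[0,0,3.5,0,0.45],[0,0,3.5,0,0.45],[0,0,3.5,0,0.45],[0,0,3,0,0.45],[0,0,2.5,0,0.45],[0,0,2,0,0.45],[0,0,1.1,0,0.45],[0,0,0,0,0.45]]'; python3 -m pendant '[[0,0,0,0,0.2],[0,0,0,0,0.05],[0,0,0,0,0.05],[0,0,0,0,0.05],[0,0,0,0,0.05]]' 30
```

```text
t: 15.23
tcp_pos: [0.5472, -0.0398, 0.0432]
eef_rot: [179.9, -0.2, -168.0]
wrist_force: [-1.2, 0.2, 0.2]
width: 0.0384
grasp_force: 0.0
t: 15.65
tcp_pos: [0.549, -0.0401, 0.0468]
eef_rot: [-179.9, 0.2, -167.8]
wrist_force: [-1.0, 0.4, 7.1]
width: 0.0095
grasp_force: 32.2
```

```bash
python3 -m pendant '[[0,0,-0.5,0,0.05],[0,0,-1,0,0.05],[0,0,-1.5,0,0.05],[0,0,-1.5,0,0.05],[0,0,-1.5,0,0.05],[0,0,-2,0,0.05],[0,0,-2,0,0.05],[0,0,-2,0,0.05],[0,0,-1,0,0.05],[0,0,0,0,0.05],[0,0,0,0,0.05]]'
```

```text
t: 16.57
tcp_pos: [0.5481, -0.0399, 0.1752]
eef_rot: [-180.0, 0.0, -167.8]
wrist_force: [-1.2, -0.2, -0.4]
width: 0.0099
grasp_force: 31.2
```

```bash
python3 -m pendant '[[0.07,-1.5,0,0,0.05],[0.07,-2.9,0,0,0.05],[0.07,-3.2,0,0,0.05],[0.07,-3.2,0,0,0.05],[0.07,-3.2,0,0,0.05],[0.07,-3.2,0,0,0.05],[0.07,-2.9,0,0,0.05],[0.06,-1.9,0,0,0.05],[0,-0.9,0,0,0.05],[0,0,0,0,0.05],[0,0,0,0,0.05],[0,0,0,0,0.05]]'
python3 - <<'E'
from h import *
im,d,o=snap('scene'); cv2.imwrite('pics/s2.png',cv2.resize(im[150:380,180:460],None,fx=2.6,fy=2.6)); print(o['tcp_pos'],o['eef_rot'])
E
```

```text
t: 17.57
tcp_pos: [0.591, -0.2636, 0.1747]
eef_rot: [180.0, -0.0, -167.8]
wrist_force: [-0.0, 0.3, -0.2]
width: 0.0099
grasp_force: 31.1
[ 0.59098499 -0.26360929  0.17474128] [ 1.79958340e+02 -3.52068560e-02 -1.67769788e+02]
```

View pics/s2.png

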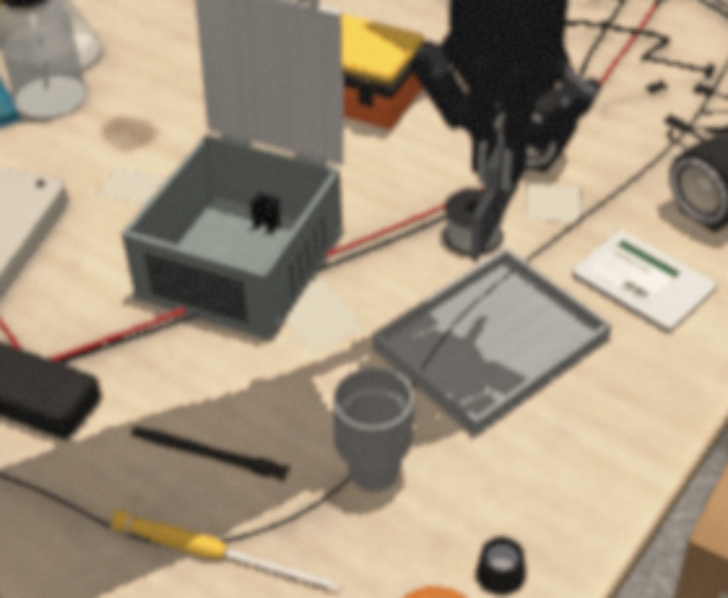

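The crop shows the flap upright at (270,80), the box empty, and the cups nested upright at (373,425). The plate is seen edge-on in the gripper at (490,200), above the tray and clear of everything. I'll hand in.

Run:
```python
from bench import robot
print(robot.finish_job())
```

```text
the job is handed in; nothing more can be done
None
```

I handed the job in at about 17.6 s of the 64 s allowed; no verdict came back. The cups are nested and released, the flap stands open at about 1.65 rad, and the plate is held still over the tray centre with its frame about 15 cm above the desk.

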